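Open the bleed valve and wedge up the radiator

TASK

Bleed the radiator on its stand: first turn the bleed valve handle to half open (45 degrees, midway between crosswise and in line with its pipe) and let go of it. Then grip the wooden wedge and push it, flat on the bench and thin edge first, under the steel bar at the radiator's near edge until that edge has just lifted about 5 mm off its rests (never more than a centimetre), and finish holding the wedge there in the gripper. Do not touch the radiator with the robot and leave the other things where they are.

Things in the scene. Friction and masses are not known exactly. Their poses are not given: they have to be found in the camera images.
- stand: aluminium stand fixed on the bench, carrying radiator and valve. Origin on the bench straight below the middle of the radiator's lift bar; x points level from the bar to the rear hinge (the way to push the wedge), y along the bar, z up. Between two side rails a channel 78 mm wide, centred on y 0, is free for the wedge to 155 mm past the bar. The valve stands at x 10, y -130 mm; its foot spans y -167 to -67 mm.
- handle: valve handle: straight steel bar 60 mm long, 12 mm wide, 26 mm high, on top of the brass valve beside the stand. Origin at the bar's centre, on the vertical turning axis, 79 mm above the bench (bar from 66 to 92 mm; brass below 64 mm). y runs along the bar, z up.
- valve_turn (a joint): valve angle, rad: 0 closed, bar crosswise to the brass valve body and its pipe (which runs along the stand's x); grows anticlockwise seen from above to 1.571, fully open, bar in line with the pipe; stops at both ends. Half open is 0.785. Starts at 0 to 0.35, takes about 0.08 N m to turn, stays where left.
- radiator: black finned radiator, 150 x 122 x 27 mm, with a 120 mm fan on top (top 74 mm above the bench), about 0.75 kg. It tips up about a hinge at its far end; its near end rests by weight on two rubber pads 18 mm above the bench. Origin on the hinge axis, 182 mm behind the lift bar, 36 mm above the bench; x away from the bar, y along the hinge.
- lift_bar (a point): lowest point, at mid-length, of the round steel lift bar (12 mm thick, 86 mm long, along the stand's y) across the radiator's near edge. 14 mm above the bench while the radiator rests. The bar stands 20 mm clear of the radiator's body, carried by two lugs at y +34 and -34 mm. Bar meets the ramp when the wedge's origin is about 77 mm in front of it.
- tilt (a joint): tipping angle of the radiator, rad: 0 resting on its pads, grows as the near edge lifts; the lift of the bar is 182 mm times it (5 mm is 0.027, 10 mm is 0.055). No stop until 0.5.
- wedge: wooden wedge, about 90 g: ramp 36 mm wide with an upright grip block. Origin under the centre of the grip block; x points to the thin edge, z up. Grip block 40 mm long (x -20 to 20), 24 mm wide in y, 50 mm high. Ramp from x 20 mm (28 mm high) to the thin edge at x 120 mm (3 mm high), 1 in 4: 4 mm of push lifts 1 mm. Starts flat on the bench, thin edge roughly away from the robot.
- spacer: plain wooden block 80 x 36 x 30 mm, no taper, lying flat; not needed. Origin under its centre.
- tape: roll of paper tape lying flat, 90 mm across, 25 mm high; not needed. Origin under its centre.
- cold_plate: square metal processor cold plate 60 mm wide with four legs (about 95 mm over the corners), 23 mm high; not needed. Origin under its centre.
- rotary_tool: hand rotary tool lying on its side, 200 mm long, 42 mm thick; not needed. Origin near mid-body on the bench, x to its tip.
- screwdriver: screwdriver lying on the bench, about 200 mm long; not needed.
- fluid: closed plastic bottle 60 mm across, 130 mm high; not needed. Origin under its centre.
Not all that is in view belongs to the job. Leave any pink look-alike of the wedge alone.

How it is judged:
By the outcome, as a careful person would: the job done as asked, in the order asked, and still so for the second after the job is handed in, while the arm keeps its last pose, push and grip.
It also fails if it takes over 61 s, if anything falls off the work surface, if the arm or the gripper's body presses on something with over 40 N, if the wrist force passes 120 N, or if a joint passes its speed limit or range.

ROBOT

A 7-joint arm with a two-finger parallel gripper is mounted at the origin on the work surface. World frame = base frame: x ahead of the robot, y to its left, z up, the work surface at z = 0. Lengths are in m, angles in rad, forces in N, time in s.
With the tool pointing down it reaches from about 0.425 to 0.925 m from the base axis. Payload 6.8 kg.
Tool frame: the origin (TCP) lies on the front face of the gripper's body, between the roots of the fingers; the fingertips stand 73 mm ahead of it and the grasp point (between the pads) lies 54 mm ahead of it; z points along the fingers, x is the direction in which the jaws open and shut, and the axes are right-handed (so a half turn about z gives the same grasp; the last joint's range is limited). The gripper opens to 85 mm and grips with 20 to 120 N. Pads are 22 mm wide; open, the fingers measure 114 mm over their backs; the gripper's body (76 mm by 85 mm) begins 54 mm behind the grasp point. The pads swing forward as they close: fully open they stand 13 mm farther back than shut.
Start: joints at [1.014, 0.477, 0.022, 1.555, -0.011, 1.109, -0.083], TCP at [0.293, -0.608, 0.304] pointing down, gripper open.
Joint ranges: [-2.96, 2.96], [-0.34, 2.1], [-1.41, 1.46], [0.24, 2.44], [-1.37, 4.51], [0.17, 1.92], [-2.96, 2.96]. Speed limits (rad/s): [2.39, 2.39, 3.14, 3.14, 3.14, 3.14, 3.14].

INTERFACE

Orientations are given as a unit quaternion [w, x, y, z].
In Python, from station import get_obs, read_camera, hand_in gives the robot as it stands. The module is installed in compiled form; this text tells all that it offers.
- The arm moves only by the shell command python3 -m creep 'ROWS' [FORCE]. ROWS is JSON, a list that holds one entry, the list of rows, each a list of 7 numbers: the turn, a rotation vector about the tool's x, y, z in rad, then the shift along the tool's x, y, z in m, then the finger opening in m, from 0 to 0.0854. A call has 1 to 20 rows; each row shifts and turns the pose as measured when the row begins, along the tool's axes as they then stand; what a row does not reach is not made up. A row lasts 1/12 s, in which the tool goes at most 41.7 mm and 7.16 degrees, less where a joint would pass 70% of its speed; a pose out of reach is approached as far as the arm can. A call is refused whole if a number of a shift passes 0.0417 or a number of a turn 0.125, either way. A call with a gripper value outside its range is refused whole. The fingers move at their own pace and stop on an object; FORCE is the grip in N (left out, the last holds). Time passes only in rows, so rows that do not move let the fingers close. It gives the time, the measured TCP pose, the force and the opening at its end, in the units of the state.
- get_obs(): the state, without advancing time (a new reading comes with each control period).
- read_camera(name): name is "side" or "top" or "wrist"; returns a dict with "color" (400x640x3 uint8, red, green, blue), "range_z" (400x640 float32, m along the optical axis (not along the pixel's ray), 0 where there is no reading), "fovy" (degrees; the focal length in pixels is half the picture's height over the tangent of half this angle, whatever the lens; pixels are square), "cx", "cy" (the principal point, pixels), "D" ([k1, k2, p1, p2, k3] as OpenCV has them; the pictures are not rectified), "rvec" (rotation vector, rad) and "tvec" (3), from world to camera coordinates, as OpenCV has them. Camera axes: x right, y down, z forward; pixel columns grow to the right and rows downward; lengths in m; the calibration is good to about 2 mm. A picture is of the moment at which its call begins.
- hand_in(): hands the job in, once; it reports no verdict.
The state is a dict: "t": time; "q": joint angles; "joint_vel": joint speeds; "joint_torque": joint torques, N m; "eef_pos": TCP position; "tool_rot": TCP orientation; "contact_force": force on the tool from outside, world axes, zero at the start; "torque": the same for the moment, N m; "gripper_width": opening from 0.0 (shut) to 1.0 (fully open).
Only numpy, scipy, OpenCV 4.12 (cv2) and the standard library are available. Lean on these libraries where they do the work, as an engineer would, in place of code of your own. Each camera call takes 0.05 s, during which the arm holds its last target.

## Working session

There is one attempt and no reset: what is moved stays moved. The work goes in short steps, Python scripts to look and compute and a shell command to move; the robot and the scene stay as the last step left them, time stands still between calls to the robot, and variables do not carry over. Pictures are saved under pics/ and viewed, and the job is handed in when it is done.

```bash
mkdir -p pics; cat > h.py <<'E'
import numpy as np, cv2
from station import get_obs, read_camera
from scipy.spatial.transform import Rotation as R
def K(c):
    h,w=c["color"].shape[:2]; f=h/2/np.tan(np.radians(c["fovy"])/2)
    return np.array([[f,0,c["cx"]],[0,f,c["cy"]],[0,0,1]])
def ray(c,uv):
    p=cv2.undistortPoints(np.array(uv,float).reshape(-1,1,2),K(c),np.array(c["D"],float)).reshape(-1,2)
    Rm=cv2.Rodrigues(np.array(c["rvec"],float))[0]; t=np.array(c["tvec"],float).ravel()
    d=np.c_[p,np.ones(len(p))]
    return -Rm.T@t, d@Rm
def onplane(c,uv,z):
    o,d=ray(c,uv); s=(z-o[2])/d[:,2]; return o+d*s[:,None]
def depthpts(c):
    h,w=c["range_z"].shape; vv,uu=np.mgrid[:h,:w]
    o,d=ray(c,np.c_[uu.ravel(),vv.ravel()]); return (o+d*c["range_z"].reshape(-1,1)).reshape(h,w,3)
def proj(c,P):
    return cv2.projectPoints(np.array(P,float).reshape(-1,1,3),np.array(c["rvec"],float),np.array(c["tvec"],float),K(c),np.array(c["D"],float))[0].reshape(-1,2)
def save(c,n,s=None):
    im=c["color"][:,:,::-1]
    if s: x0,y0,x1,y1,k=s; im=cv2.resize(im[y0:y1,x0:x1],None,fx=k,fy=k,interpolation=cv2.INTER_CUBIC)
    cv2.imwrite("pics/"+n+".png",im)
E
python3 - <<'E'
from h import *
import pickle
o=get_obs();print({k:np.round(v,3) for k,v in o.items()})
for n in("side","top","wrist"):
    c=read_camera(n);save(c,n+"0");pickle.dump(c,open(n+"0.pkl","wb"));print(n,c["fovy"],c["D"],-cv2.Rodrigues(np.array(c["rvec"]))[0].T@np.array(c["tvec"]).ravel())
E
```

```text
{'t': np.float64(0.0), 'q': array([ 1.014,  0.478,  0.022,  1.556, -0.011,  1.109, -0.083]), 'joint_vel': array([-0.001, -0.001,  0.001, -0.001,  0.   , -0.001,  0.   ]), 'joint_torque': array([-0.0000e+00, -5.9644e+01,  1.6080e+00, -2.8120e+01,  1.2000e-02,
        9.0000e-03,  0.0000e+00]), 'eef_pos': array([ 0.293, -0.608,  0.303]), 'tool_rot': array([-0.   ,  0.847, -0.532, -0.001]), 'contact_force': array([-0.119, -0.151,  0.479]), 'torque': array([ 0.018, -0.051,  0.004]), 'gripper_width': np.float64(1.001)}
side 42.092364425381184 [-0.10617916  0.          0.          0.          0.        ] [-0.03043029  1.32369835  0.97087236]
top 54.365743058129254 [-0.02968715  0.          0.          0.          0.        ] [ 0.35047611 -0.01552559  1.25967179]
wrist 59.79746502449504 [-0.02030069  0.          0.          0.          0.        ] [ 0.3684877  -0.57116944  0.37248844]
```

View pics/side0.png

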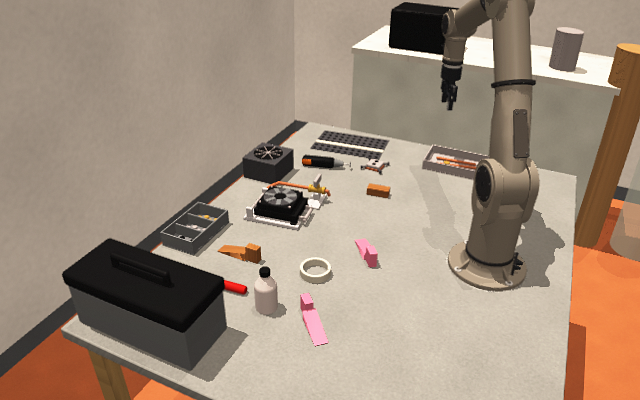

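View pics/top0.png

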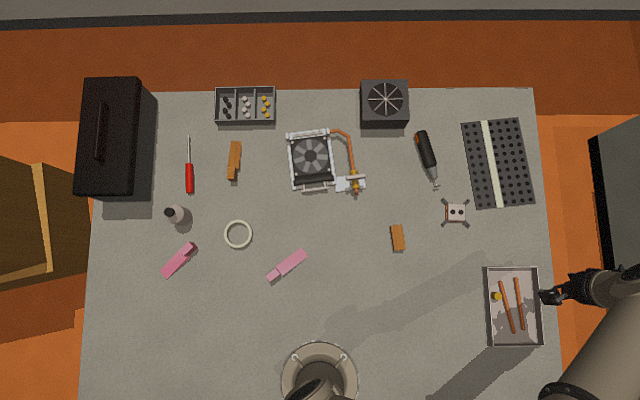

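View pics/wrist0.png

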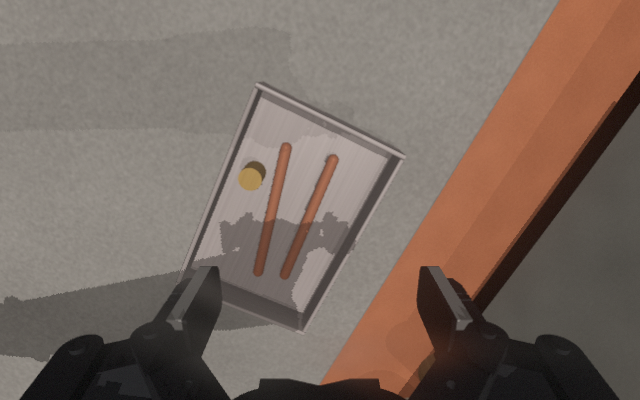

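```bash
python3 - <<'E'
from h import *
import pickle
t=pickle.load(open("top0.pkl","rb"));s=pickle.load(open("side0.pkl","rb"))
a=cv2.resize(t["color"][110:210,200:400,::-1],None,fx=4,fy=4,interpolation=cv2.INTER_CUBIC)
cv2.imwrite("pics/topz.png",a)
a=cv2.resize(s["color"][160:280,200:360,::-1],None,fx=4.5,fy=4.5,interpolation=cv2.INTER_CUBIC)
cv2.imwrite("pics/sidez.png",a)
P=depthpts(t)
for uv in [(234,150),(234,175),(236,145),(398,237),(310,155),(352,180),(311,188)]: print(uv,P[uv[1],uv[0]].round(4))
E
```

```text
(234, 150) [0.7283 0.2793 0.0083]
(234, 175) [0.6324 0.2666 0.0518]
(236, 145) [0.7463 0.2735 0.0062]
(398, 237) [ 0.4318 -0.2513  0.0301]
(310, 155) [0.6884 0.0228 0.076 ]
(352, 180) [ 0.6069 -0.1074  0.0747]
(311, 188) [ 0.5981  0.0225 -0.0028]
```

View pics/topz.png

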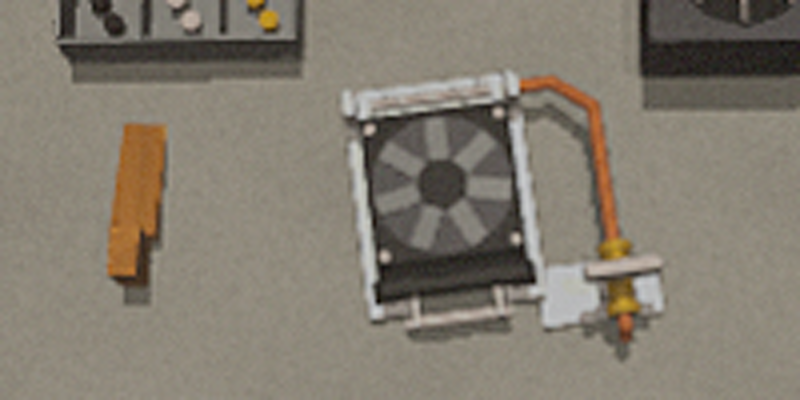

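View pics/sidez.png

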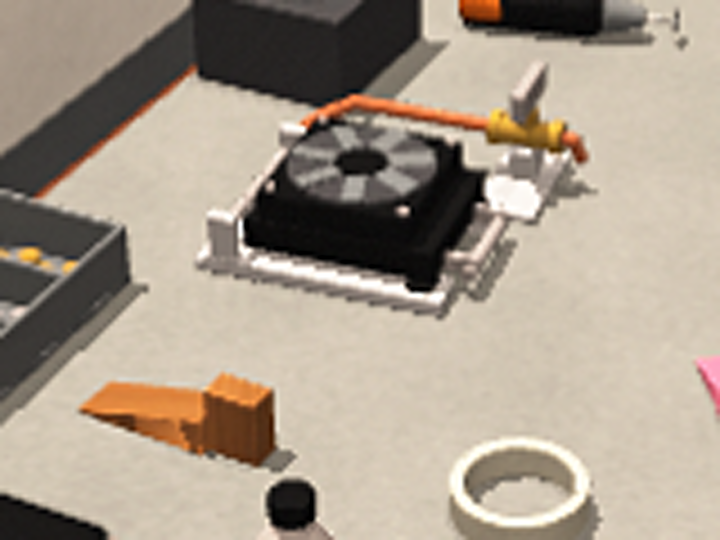

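```bash
python3 - <<'E'
from h import *
import pickle
t=pickle.load(open("top0.pkl","rb"))
P=depthpts(t);C=t["color"].astype(int)
def pca(pts):
    m=pts.mean(0);u,s,v=np.linalg.svd(pts[:,:2]-m[:2],full_matrices=False);return m,np.degrees(np.arctan2(v[0,1],v[0,0]))
hsv=cv2.cvtColor(t["color"],cv2.COLOR_RGB2HSV)
# orange wedge
V,U=np.mgrid[:400,:640]
m=(hsv[...,1]>150)&(hsv[...,0]>8)&(hsv[...,0]<20)&(U>220)&(U<250)&(V>135)&(V<190)
print(m.sum(),np.percentile(P[m][:,2],[5,25,50,75,95]))
g=m&(P[...,2]>0.043)
print("grip",g.sum(),pca(P[g]),cv2.minAreaRect(onplane(t,np.c_[U[g],V[g]],.05)[:,:2].astype(np.float32)*1000))
r=m&(P[...,2]<0.035)&(P[...,2]>.003)
print("ramp",r.sum(),pca(P[r]),cv2.minAreaRect(P[r][:,:2].astype(np.float32)*1000))
print("grip px",U[g].min(),U[g].max(),V[g].min(),V[g].max())
h=(P[...,2]>0.08)&(U>340)&(U<372)&(V>165)&(V<195)
print("handle",h.sum(),pca(P[h]),P[h][:,2].mean(),cv2.minAreaRect(onplane(t,np.c_[U[h],V[h]],.092)[:,:2].astype(np.float32)*1000))
f=(P[...,2]>0.065)&(U>280)&(U<336)&(V>125)&(V<200)
print("fan",f.sum(),cv2.minAreaRect(P[f][:,:2].astype(np.float32)*1000))
print(np.round(P[180:194,296:332:3,2]*1000).astype(int))
E
```

```text
366 [0.00626121 0.01263738 0.02011882 0.02888598 0.0529753 ]
grip 84 (array([0.64091967, 0.27795989, 0.05117496]), np.float64(175.02954929588302)) ((641.1982421875, 278.4470520019531), (22.82571029663086, 36.139339447021484), 89.32422637939453)
ramp 279 (array([0.71043064, 0.27545661, 0.01705667]), np.float64(-179.7179740939877)) ((690.5200805664062, 276.6634521484375), (36.82859420776367, 140.16738891601562), 87.25587463378906)
grip px 227 234 167 178
handle 90 (array([ 0.60717023, -0.11623348,  0.11710759]), np.float64(154.46760364711415)) 0.11710758653417688 ((604.44775390625, -108.33950805664062), (40.27802276611328, 79.1085205078125), 42.73847579956055)
fan 1409 ((548.2776489257812, 4.5097808837890625), (397.5426940917969, 119.83361053466797), 6.965848922729492)
[[48 47 48 48 45 48 50 46 48 48 46 44]
 [45 48 46 48 50 43 45 47 46 39 33 31]
 [48 46 46 50 50 43 43 35 34 21 17 14]
 [43 49 47 43 38 31 29  4  3  0 11 11]
 [42 41 35 29 26  1  3  2  0  2 -1 19]
 [33 29 16  3  4  2  3  1  3 -1  5 13]
 [20 15 18 -1  0  2  2  3  3  0  2  0]
 [12 15 14  4  2  0  3 -3 27 25 34  2]
 [15 17 14 16  0 -3 25 27 24 27 28  0]
 [15 10  5 32 28 31 27 27 25 28 23 -1]
 [ 0  4 29 31 26 27 26 24 20 24  1  1]
 [-1 -1 28 31 29 25 24 -2  0  2 -1  4]
 [ 2  3 25 25 23  0 -1 -2  0  1  4  3]
 [ 3  1 -1  0 -3  2  3 -1  0  0  0 -1]]
```

```bash
python3 - <<'E'
from h import *
import pickle
t=pickle.load(open("top0.pkl","rb"))
P=depthpts(t);V,U=np.mgrid[:400,:640]
b=(P[...,2]>0.018)&(P[...,2]<.036)&(U>302)&(U<330)&(V>186)&(V<193)
q=onplane(t,np.c_[U[b],V[b]],.026)
print("bar",b.sum(),q.mean(0),cv2.minAreaRect(q[:,:2].astype(np.float32)*1000))
v=t["color"].min(2)
h=(P[...,2]>0.08)&(P[...,2]<0.105)&(U>340)&(U<372)&(V>165)&(V<195)
q=onplane(t,np.c_[U[h],V[h]],.092);print("handle",h.sum(),q.mean(0),cv2.minAreaRect(q[:,:2].astype(np.float32)*1000))
o=get_obs();w,x,y,z=o["tool_rot"];print(R.from_quat([x,y,z,w]).as_matrix().round(3))
E
```

```text
bar 96 [0.58803618 0.00924372 0.026     ] ((587.4088134765625, 7.2168426513671875), (80.73995208740234, 16.427017211914062), 89.38953399658203)
handle 88 [ 0.61281955 -0.11844797  0.092     ] ((612.8196411132812, -118.5279541015625), (13.992420196533203, 57.373538970947266), 6.668624401092529)
[[ 0.434 -0.901 -0.001]
 [-0.901 -0.434  0.001]
 [-0.001  0.    -1.   ]]
```

```bash
python3 -m creep '[[[0,0,-0.124,0,0,0,0.085],[0,0,-0.124,0,0,0,0.085],[0,0,-0.124,0,0,0,0.085],[0,0,-0.124,0,0,0,0.085],[0,0,-0.124,0,0,0,0.085],[0,0,-0.124,0,0,0,0.085],[0,0,-0.124,0,0,0,0.085],[0,0,-0.124,0,0,0,0.085],[0,0,-0.124,0,0,0,0.085],[0,0,-0.124,0,0,0,0.085],[0,0,0,0,0,0,0.085]]]' 20; cat >> h.py <<'E'
def goto(target,yaw):
    o=get_obs();w,x,y,z=o["tool_rot"];M=R.from_quat([x,y,z,w]).as_matrix();c,s=np.cos(yaw),np.sin(yaw)
    D=np.array([[c,s,0],[s,-c,0],[0,0,-1]])
    rv=R.from_matrix(M.T@D).as_rotvec()
    print("t",round(float(o["t"]),2),"q",o["q"].round(2),"pos",o["eef_pos"].round(4),"F",np.round(o["contact_force"],1),"T",np.round(o["torque"],2),"w",round(float(o["gripper_width"])*.0854,4))
    d=np.array(target)-o["eef_pos"]
    print("rotvec",rv.round(4),"shift tool",(M.T@d).round(4),"shift in final frame",(D.T@d).round(4),"yaw now",np.arctan2(M[1,0],M[0,0]).round(4))
E
python3 -c "
from h import *
goto([.600,-.118,.303],.117)"
```

```text
t: 1.07
eef_pos: [0.2916, -0.6058, 0.2982]
tool_rot: [-0.004, 0.998, 0.068, -0.002]
contact_force: [-0.2, -0.4, 0.3]
gripper_width: 0.997
t 1.07 q [ 1.2   0.49 -0.25  1.55  0.13  1.13  1.06] pos [ 0.2916 -0.6058  0.2982] F [-0.2 -0.4  0.3] T [-0.08 -0.01  0.01] w 0.0851
rotvec [-0.0092  0.0045  0.0191] shift tool [ 0.3717 -0.4415 -0.0023] shift in final frame [ 0.3632 -0.4484 -0.0048] yaw now 0.1361
```

```bash
python3 -m creep '[[[-0.009,0.004,0.019,0.026,-0.0315,0,0.085],[0,0,0,0.026,-0.032,0,0.085],[0,0,0,0.026,-0.032,0,0.085],[0,0,0,0.026,-0.032,0,0.085],[0,0,0,0.026,-0.032,0,0.085],[0,0,0,0.026,-0.032,0,0.085],[0,0,0,0.026,-0.032,0,0.085],[0,0,0,0.026,-0.032,0,0.085],[0,0,0,0.026,-0.032,0,0.085],[0,0,0,0.026,-0.032,0,0.085],[0,0,0,0.026,-0.032,0,0.085],[0,0,0,0.026,-0.032,0,0.085],[0,0,0,0.026,-0.032,0,0.085],[0,0,0,0.026,-0.032,0,0.085],[0,0,0,0,0,0,0.085],[0,0,0,0,0,0,0.085]]]'
python3 -c "
from h import *
import pickle
goto([.600,-.118,.303],.117)
c=read_camera('wrist');pickle.dump(c,open('w1.pkl','wb'));save(c,'w1')"
```

```text
t: 2.4
eef_pos: [0.6177, -0.1197, 0.2925]
tool_rot: [-0.001, 1.0, 0.02, -0.002]
contact_force: [-0.3, -1.7, 1.0]
gripper_width: 0.996
t 2.4 q [ 0.4   0.45 -0.42  1.66  0.2   1.08 -0.03] pos [ 0.6177 -0.1197  0.2925] F [-0.3 -1.7  1. ] T [-0.09  0.   -0.02] w 0.0851
rotvec [-0.0024  0.0038 -0.0776] shift tool [-0.0177 -0.0025 -0.0104] shift in final frame [-0.0174 -0.0038 -0.0105] yaw now 0.0394
```

View pics/w1.png

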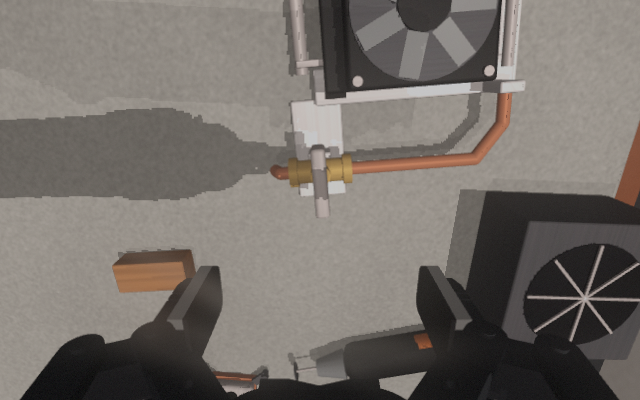

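```bash
python3 - <<'E'
from h import *
import pickle
t=pickle.load(open("w1.pkl","rb"))
P=depthpts(t);V,U=np.mgrid[:400,:640]
for lo,hi in((.084,.1),(.08,.1)):
    h=(P[...,2]>lo)&(P[...,2]<hi)&(U>300)&(U<345)&(V>135)&(V<225)
    print(P[h][:,2].mean(),h.sum())
    q=onplane(t,np.c_[U[h],V[h]],.092);(c,s,a)=cv2.minAreaRect(q[:,:2].astype(np.float32)*1000);print(c,s,a)
    m=q.mean(0);v=np.linalg.svd(q[:,:2]-m[:2],full_matrices=False)[2][0];print(m,np.degrees(np.arctan2(v[1],v[0])))
# copper pipe straight segment direction, z~?
hsv=cv2.cvtColor(t["color"],cv2.COLOR_RGB2HSV)
p=(hsv[...,1]>120)&(U>352)&(U<470)&(V>145)&(V<180)
q=P[p];m=q.mean(0);v=np.linalg.svd(q[:,:2]-m[:2],full_matrices=False)[2][0];print("pipe",p.sum(),m,np.degrees(np.arctan2(v[1],v[0])))
# near rail/base edge
b=(U>320)&(U<480)&(V>85)&(V<106)&(t["color"].min(2)>150)
q=P[b];q=q[(q[:,2]<.03)];m=q.mean(0);v=np.linalg.svd(q[:,:2]-m[:2],full_matrices=False)[2][0];print("rail",b.sum(),m,np.degrees(np.arctan2(v[1],v[0])))
E
```

```text
0.09087284705805683 1017
(617.019775390625, -116.78045654296875) (11.791973114013672, 59.49767303466797) 6.900679111480713
[ 0.61692034 -0.11597973  0.092     ] -83.10364821393378
0.09072948154922851 1034
(616.9649658203125, -116.3277359008789) (11.791973114013672, 60.40972137451172) 6.900679111480713
[ 0.61686921 -0.11550552  0.092     ] -83.13767364283753
pipe 1275 [ 0.70145316 -0.10700417  0.04847791] -174.13712193384234
rail 1454 [ 0.68887413 -0.0473745   0.01339745] -173.16035529755362
```

```bash
python3 -c "
from h import *
goto([.616,-.117,.20],.120)"
python3 -m creep '[[[0,0.004,-0.08,-0.001,-0.003,0.03,0.05],[0,0,0,0,0,0.03,0.05],[0,0,0,0,0,0.03,0.05],[0,0,0,0,0,0,0.05],[0,0,0,0,0,0,0.05]]]'
python3 -c "
from h import *
goto([.616,-.117,.140],.120)"
```

```text
t 2.45 q [ 0.4   0.45 -0.42  1.66  0.2   1.08 -0.03] pos [ 0.6178 -0.1186  0.2927] F [-0.2  1.3  1.1] T [ 0.14 -0.07 -0.01] w 0.0849
rotvec [-0.0039  0.003  -0.0791] shift tool [-0.0014 -0.0013  0.0927] shift in final frame [-0.0016 -0.0018  0.0927] yaw now 0.0409
t: 2.87
eef_pos: [0.6158, -0.1212, 0.2023]
tool_rot: [-0.0, 0.999, 0.054, 0.002]
contact_force: [1.4, 0.3, 0.7]
gripper_width: 0.589
t 2.87 q [ 0.39  0.54 -0.41  1.74  0.26  0.91 -0.01] pos [ 0.6158 -0.1212  0.2023] F [1.4 0.3 0.7] T [ 0.02 -0.02 -0.01] w 0.0503
rotvec [ 0.0001 -0.0045 -0.0115] shift tool [ 0.0003 -0.0042  0.0623] shift in final frame [ 0.0007 -0.0042  0.0623] yaw now 0.1085
```

```bash
python3 -m creep '[[[0,-0.004,-0.012,0,-0.004,0.02,0.05],[0,0,0,0,0,0.02,0.05],[0,0,0,0,0,0.015,0.05],[0,0,0,0,0,0.004,0.05],[0,0,0,0,0,0,0.05]]]'
python3 -c "
from h import *
goto([.616,-.117,.140],.120)
c=read_camera('wrist');save(c,'w2')
c=read_camera('side');save(c,'s2',(220,120,380,240,4.5))"
```

```text
t: 3.28
eef_pos: [0.618, -0.1239, 0.1504]
tool_rot: [0.003, 0.999, 0.054, 0.005]
contact_force: [-0.8, -0.7, -0.1]
gripper_width: 0.583
t 3.28 q [ 0.38  0.6  -0.38  1.77  0.3   0.81 -0.04] pos [ 0.618  -0.1239  0.1504] F [-0.8 -0.7 -0.1] T [-0.01 -0.   -0.06] w 0.0498
rotvec [ 0.0058 -0.0088 -0.0129] shift tool [-0.0013 -0.0071  0.0103] shift in final frame [-0.0012 -0.0071  0.0104] yaw now 0.1071
```

View pics/w2.png

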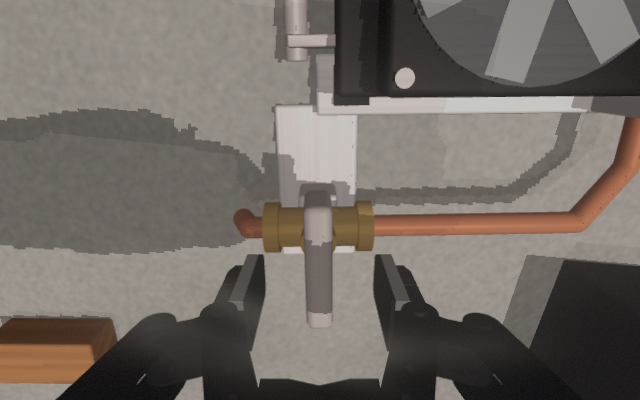

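View pics/s2.png

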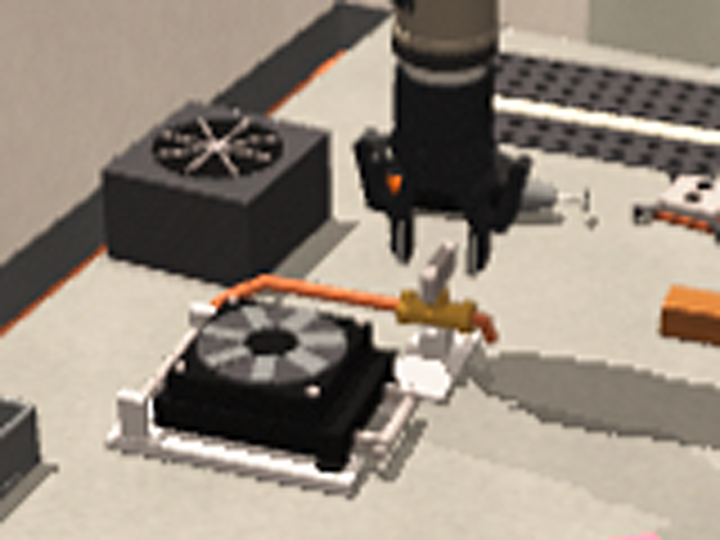

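```bash
python3 -m creep '[[[0.006,-0.009,-0.013,-0.001,-0.007,0.004,0.05],[0,0,0,0,0,0.004,0.05],[0,0,0,0,0,0.002,0.05],[0,0,0,0,0,0,0.05]]]'
python3 -c "
from h import *
goto([.616,-.117,.140],.120)"
```

```text
t: 3.72
eef_pos: [0.6188, -0.1165, 0.145]
tool_rot: [0.0, 0.998, 0.06, 0.003]
contact_force: [-0.4, -0.5, 0.0]
gripper_width: 0.587
t 3.72 q [ 0.37  0.61 -0.38  1.77  0.3   0.81 -0.04] pos [ 0.6188 -0.1165  0.145 ] F [-0.4 -0.5  0. ] T [-0.01 -0.04 -0.01] w 0.0501
rotvec [ 0.0013 -0.0068  0.0009] shift tool [-0.0029  0.0001  0.0049] shift in final frame [-0.0029  0.0001  0.005 ] yaw now 0.1209
```

```bash
python3 -m creep '[[[0,-0.007,0,-0.002,0,0.005,0.05],[0,0,0,0,0,0.001,0.04],[0,0,0,0,0,0,0.0],[0,0,0,0,0,0,0.0],[0,0,0,0,0,0,0.0],[0,0,0,0,0,0,0.0]]]' 20
python3 -c "
from h import *
goto([.616,-.117,.140],.120)"
```

```text
t: 4.22
eef_pos: [0.6175, -0.1165, 0.1387]
tool_rot: [0.001, 0.998, 0.061, 0.0]
contact_force: [-0.4, -0.2, -0.8]
gripper_width: 0.136
t 4.22 q [ 0.37  0.62 -0.38  1.78  0.31  0.8  -0.05] pos [ 0.6175 -0.1165  0.1387] F [-0.4 -0.2 -0.8] T [ 0.01  0.25 -0.05] w 0.0116
rotvec [ 0.0014 -0.0007  0.0012] shift tool [-0.0016  0.0003 -0.0013] shift in final frame [-0.0016  0.0003 -0.0013] yaw now 0.1212
```

```bash
python3 -m creep '[[[0,0,-0.06,0,0,-0.001,0.0],[0,0,-0.06,0,0,0,0.0],[0,0,-0.06,0,0,0,0.0],[0,0,-0.06,0,0,0,0.0],[0,0,-0.06,0,0,0,0.0]]]' 20
python3 -c "
from h import *
goto([.617,-.117,.140],.904)"
```

```text
t: 4.63
eef_pos: [0.617, -0.1167, 0.1387]
tool_rot: [0.001, 0.977, 0.214, -0.001]
contact_force: [1.2, -0.3, -0.4]
gripper_width: 0.135
t 4.63 q [ 0.42  0.63 -0.46  1.77  0.37  0.82  0.22] pos [ 0.617  -0.1167  0.1387] F [ 1.2 -0.3 -0.4] T [ 0.06 -0.13 -0.04] w 0.0116
rotvec [ 0.0006  0.0015 -0.4725] shift tool [-0.0001  0.0003 -0.0013] shift in final frame [-0.0002  0.0002 -0.0013] yaw now 0.4315
```

```bash
python3 -m creep '[[[0,0,-0.06,0,0,-0.001,0.0],[0,0,-0.06,0,0,0,0.0],[0,0,-0.06,0,0,0,0.0],[0,0,-0.06,0,0,0,0.0],[0,0,-0.06,0,0,0,0.0],[0,0,-0.06,0,0,0,0.0],[0,0,-0.06,0,0,0,0.0],[0,0,-0.04,0,0,0,0.0],[0,0,0,0,0,0,0.0]]]' 20
python3 -c "
from h import *
goto([.617,-.117,.140],.904)"
```

```text
t: 5.38
eef_pos: [0.6163, -0.1174, 0.1387]
tool_rot: [-0.0, 0.897, 0.442, -0.001]
contact_force: [0.7, 0.7, -0.2]
gripper_width: 0.134
t 5.38 q [ 0.5   0.66 -0.57  1.77  0.46  0.85  0.63] pos [ 0.6163 -0.1174  0.1387] F [ 0.7  0.7 -0.2] T [ 0.14 -0.27  0.07] w 0.0114
rotvec [-0.0013  0.0018  0.011 ] shift tool [ 0.0007  0.0003 -0.0013] shift in final frame [ 0.0007  0.0003 -0.0013] yaw now 0.915
```

Within 0.6° of half open. Release and back off, then measure.

```bash
python3 -m creep '[[[0,0,0.01,0,0,0,0.0],[0,0,0,0,0,0,0.03],[0,0,0,0,0,0,0.05],[0,0,0,0,0,0,0.05],[0,0,0,0,0,-0.02,0.05],[0,0,0,0,0,-0.03,0.05],[0,0,0,0,0,-0.04,0.05],[0,0,0,0,0,-0.04,0.085],[0,0,0,0,0,-0.04,0.085],[0,0,0,0,0,0,0.085],[0,0,0,0,0,0,0.085]]]'
python3 - <<'E'
from h import *
import pickle
goto([.617,-.117,.3],.119)
c=read_camera('wrist');save(c,'w3');pickle.dump(c,open('w3.pkl','wb'))
E
```

```text
t: 6.3
eef_pos: [0.6145, -0.1176, 0.3138]
tool_rot: [-0.002, 0.901, 0.433, -0.005]
contact_force: [-0.5, 0.2, -0.7]
gripper_width: 0.996
t 6.3 q [ 0.56  0.47 -0.65  1.63  0.31  1.16  0.73] pos [ 0.6145 -0.1176  0.3138] F [-0.5  0.2 -0.7] T [ 0.   -0.03  0.01] w 0.0851
rotvec [-0.0046  0.0105  0.7775] shift tool [0.0021 0.0017 0.0138] shift in final frame [ 0.0025 -0.0003  0.0138] yaw now 0.8965
```

View pics/w3.png

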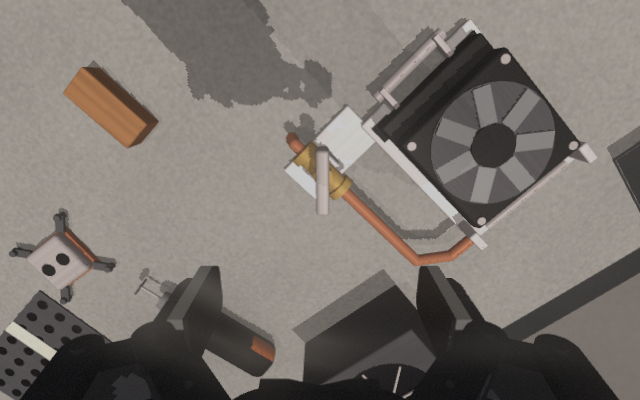

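```bash
python3 - <<'E'
from h import *
import pickle
t=pickle.load(open("w3.pkl","rb"))
P=depthpts(t);V,U=np.mgrid[:400,:640]
def line(q):
    m=q.mean(0);v=np.linalg.svd(q[:,:2]-m[:2],full_matrices=False)[2][0];return m.round(4),(np.degrees(np.arctan2(v[1],v[0]))%180).round(2)
h=(P[...,2]>.082)&(P[...,2]<.1)&(U>300)&(U<345)&(V>135)&(V<225)
q=onplane(t,np.c_[U[h],V[h]],.092);print("handle",h.sum(),line(q),cv2.minAreaRect(q[:,:2].astype(np.float32)*1000))
b=(P[...,2]>.018)&(P[...,2]<.036)&(U>362)&(U<452)&(V>25)&(V<112)&(t["color"].min(2)>110)
im=np.zeros((400,640),np.uint8);im[b]=255
n,l,s,_=cv2.connectedComponentsWithStats(im)
for i in range(1,n):
    if s[i,4]>60:
        k=l==i;q=onplane(t,np.c_[U[k],V[k]],.026);print("bar?",s[i],line(q),cv2.minAreaRect(q[:,:2].astype(np.float32)*1000))
f=(P[...,2]>.068)&(P[...,2]<.08)&(U>400)
q=P[f];print("fan",f.sum(),cv2.minAreaRect(q[:,:2].astype(np.float32)*1000))
E
```

```text
handle 884 (array([ 0.6148, -0.117 ,  0.092 ]), np.float64(142.14)) ((615.3562622070312, -117.68470764160156), (11.36847972869873, 59.991329193115234), 51.8674201965332)
bar? [434  29  18  27 227] (array([0.5931, 0.0463, 0.026 ]), np.float64(175.8)) ((594.5648193359375, 47.46726608276367), (24.49717903137207, 10.78644847869873), 6.685910701751709)
bar? [374  39  63  67 875] (array([0.5936, 0.0024, 0.026 ]), np.float64(100.3)) ((598.789306640625, 3.8297348022460938), (22.07782745361328, 74.09487915039062), 7.522541046142578)
fan 16863 ((720.1694946289062, -44.775177001953125), (148.70046997070312, 294.1169738769531), 25.950607299804688)
```

```bash
python3 -m creep '[[[0,0,0.125,0,0,0,0.085],[0,0,0.125,0,0,0,0.085],[0,0,0.125,0,0,0,0.085],[0,0,0.125,0,0,0,0.085],[0,0,0.125,0,0,0,0.085],[0,0,0.125,0,0,0,0.085],[0,0,0.125,0,0,0,0.085],[0,0,0.125,0,0,0,0.085],[0,0,0.125,0,0,0,0.085],[0,0,0.125,0,0,0,0.085],[0,0,0.125,0,0,0,0.085],[0,0,0.125,0,0,0,0.085],[0,0,0.125,0,0,0,0.085],[0,0,0.125,0,0,0,0.085],[0,0,0.125,0,0,0,0.085],[0,0,0.125,0,0,0,0.085],[0,0,0.125,0,0,0,0.085],[0,0,0.125,0,0,0,0.085],[0,0,0.125,0,0,0,0.085],[0,0,0.125,0,0,0,0.085]]]'
python3 - <<'E'
from h import *
goto([.59,.277,.28],-1.618)
E
```

```text
t: 8.02
eef_pos: [0.6028, -0.1177, 0.2826]
tool_rot: [-0.019, -0.693, 0.72, 0.02]
contact_force: [0.6, 0.4, 0.4]
gripper_width: 0.992
t 8.02 q [ 0.19  0.43 -0.14  1.69  0.07  1.09 -1.57] pos [ 0.6028 -0.1177  0.2826] F [0.6 0.4 0.4] T [ 0.   -0.03 -0.01] w 0.0847
rotvec [ 0.0552 -0.001   0.0096] shift tool [-0.394   0.0274  0.0039] shift in final frame [-0.3937  0.0314  0.0026] yaw now -1.6084
```

```bash
python3 -m creep '[[[0.055,0,0.01,-0.033,0.003,0,0.085],[0,0,0,-0.033,0.003,0,0.085],[0,0,0,-0.033,0.003,0,0.085],[0,0,0,-0.033,0.003,0,0.085],[0,0,0,-0.033,0.003,0,0.085],[0,0,0,-0.033,0.003,0,0.085],[0,0,0,-0.033,0.003,0,0.085],[0,0,0,-0.033,0.003,0,0.085],[0,0,0,-0.033,0.003,0,0.085],[0,0,0,-0.033,0.003,0,0.085],[0,0,0,-0.033,0.003,0,0.085],[0,0,0,-0.033,0.003,0,0.085],[0,0,0,0,0,0,0.085],[0,0,0,0,0,0,0.085]]]'
python3 - <<'E'
from h import *
import pickle
goto([.59,.277,.28],-1.618)
c=read_camera('wrist');save(c,'w4');pickle.dump(c,open('w4.pkl','wb'))
E
```

```text
t: 9.18
eef_pos: [0.5802, 0.2917, 0.2558]
tool_rot: [-0.016, -0.683, 0.73, 0.005]
contact_force: [0.8, -1.8, 0.3]
gripper_width: 0.996
t 9.18 q [-0.39  0.51 -0.24  1.63  0.13  1.05 -2.31] pos [0.5802 0.2917 0.2558] F [ 0.8 -1.8  0.3] T [-0.07 -0.06  0.01] w 0.085
rotvec [ 0.0296 -0.0173 -0.0193] shift tool [ 0.0145 -0.01   -0.0242] shift in final frame [ 0.0143 -0.0104 -0.0242] yaw now -1.637
```

View pics/w4.png

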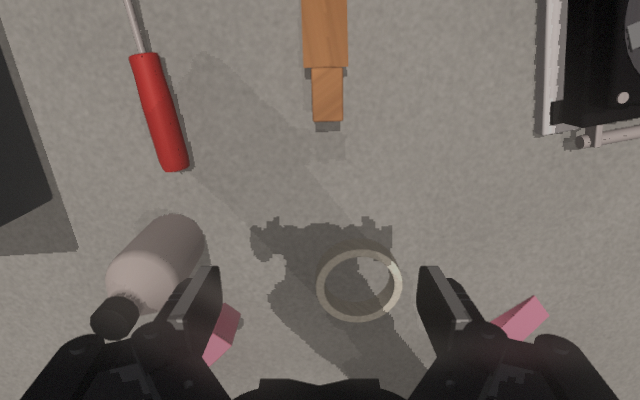

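```bash
python3 - <<'E'
from h import *
import pickle
t=pickle.load(open("w4.pkl","rb"))
save(t,'w4z',(250,0,400,140,5))
P=depthpts(t);V,U=np.mgrid[:400,:640]
hsv=cv2.cvtColor(t["color"],cv2.COLOR_RGB2HSV)
m=(hsv[...,1]>110)&(U>290)&(U<360)&(V<125)
g=m&(P[...,2]>.043)
q=onplane(t,np.c_[U[g],V[g]],.05);print("grip",g.sum(),P[g][:,2].mean(),q.mean(0),cv2.minAreaRect(q[:,:2].astype(np.float32)*1000))
r=m&(P[...,2]<.033)&(P[...,2]>.004);q=P[r]
print("ramp",r.sum(),cv2.minAreaRect(q[:,:2].astype(np.float32)*1000))
E
```

```text
grip 1657 0.05299704676197249 [0.64564859 0.27772812 0.05      ] ((664.85595703125, 278.97698974609375), (28.230871200561523, 79.56684112548828), 86.42680358886719)
ramp 2999 ((689.1625366210938, 276.1478271484375), (35.319358825683594, 49.966548919677734), 87.74632263183594)
```

View pics/w4z.png

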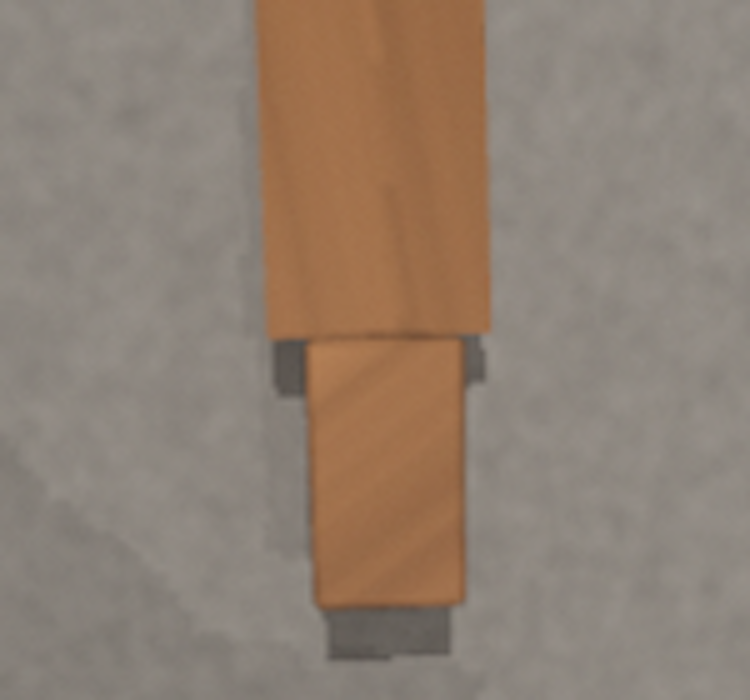

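```bash
python3 - <<'E'
from h import *
import pickle
t=pickle.load(open("w4.pkl","rb"))
px=np.array([(309,338),(463,338),(463,605),(317,605)])/5.+[250,0]
q=onplane(t,px,.05);print(q.round(4),q.mean(0),"yaws",[np.degrees(np.arctan2(*(q[a]-q[b])[1::-1])) for a,b in((0,3),(1,2))])
px=np.array([(268,337),(490,332),(257,30),(484,30)])/5.+[250,0]
P=depthpts(t); 
E=[onplane(t,[p],z)[0] for p,z in zip(px,(.028,.028,.021,.021))]
print(np.round(E,4),[np.degrees(np.arctan2(*(E[a]-E[b])[1::-1])) for a,b in((2,0),(3,1))])
goto([.643,.278,.20],-np.pi/2-np.radians(2.5))
E
```

```text
[[0.6646 0.2879 0.05  ]
 [0.6631 0.2652 0.05  ]
 [0.6241 0.2669 0.05  ]
 [0.6257 0.2895 0.05  ]] [0.64439796 0.27737513 0.05      ] yaws [np.float64(-2.350039142926739), np.float64(-2.4319610455433525)]
[[0.6651 0.2945 0.028 ]
 [0.6635 0.2591 0.028 ]
 [0.7097 0.2927 0.021 ]
 [0.7075 0.2577 0.021 ]] [np.float64(-2.2245281057272095), np.float64(-1.8241969106600389)]
t 9.23 q [-0.39  0.51 -0.24  1.63  0.13  1.05 -2.31] pos [0.5795 0.2927 0.2557] F [-0.7  0.5 -0.2] T [0.1  0.03 0.01] w 0.0851
rotvec [ 0.0305 -0.0161 -0.0217] shift tool [ 0.0096 -0.066   0.0539] shift in final frame [ 0.0119 -0.0641  0.0557] yaw now -1.6359
```

```bash
python3 -m creep '[[[0.03,-0.016,-0.025,0.006,-0.034,0.02,0.085],[0,0,0,0.006,-0.032,0.02,0.085],[0,0,0,0,0,0.017,0.085],[0,0,0,0,0,0,0.085],[0,0,0,0,0,0,0.085]]]'
python3 -c "
from h import *
goto([.6435,.2775,.15],-1.611)"
```

```text
t: 9.65
eef_pos: [0.6459, 0.2718, 0.1933]
tool_rot: [-0.002, -0.692, 0.722, -0.001]
contact_force: [0.6, -0.2, 1.2]
gripper_width: 0.993
t 9.65 q [-0.34  0.64 -0.22  1.56  0.16  0.96 -2.22] pos [0.6459 0.2718 0.1933] F [ 0.6 -0.2  1.2] T [-0.   -0.04 -0.02] w 0.0848
rotvec [ 0.0013 -0.0035 -0.0012] shift tool [-0.0058  0.0025  0.0433] shift in final frame [-0.0056  0.0026  0.0433] yaw now -1.6122
```

```bash
python3 -m creep '[[[0,-0.003,0,-0.006,0.003,0.03,0.075],[0,0,0,0,0,0.03,0.075],[0,0,0,0,0,0.02,0.075],[0,0,0,0,0,0,0.075],[0,0,0,0,0,0,0.075]]]'
python3 -c "
from h import *
goto([.6435,.2775,.090],-1.611)"
```

```text
t: 10.07
eef_pos: [0.6439, 0.2757, 0.117]
tool_rot: [0.002, -0.691, 0.723, -0.001]
contact_force: [0.5, 0.1, 1.3]
gripper_width: 0.881
t 10.07 q [-0.35  0.72 -0.21  1.61  0.19  0.83 -2.25] pos [0.6439 0.2757 0.117 ] F [0.5 0.1 1.3] T [-0.02 -0.03  0.05] w 0.0752
rotvec [-0.0035  0.001  -0.0052] shift tool [-0.0017  0.0006  0.027 ] shift in final frame [-0.0018  0.0005  0.027 ] yaw now -1.6162
```

```bash
python3 -m creep '[[[-0.004,0,-0.005,-0.002,0,0.02,0.06],[0,0,0,0,0,0.012,0.06],[0,0,0,0,0,0,0.06],[0,0,0,0,0,0,0.06]]]'
python3 -c "
from h import *
goto([.6435,.2775,.090],-1.611)"
```

```text
t: 10.4
eef_pos: [0.6465, 0.2787, 0.0918]
tool_rot: [0.004, -0.692, 0.721, -0.001]
contact_force: [-0.5, 0.6, 0.5]
gripper_width: 0.7
t 10.4 q [-0.36  0.76 -0.2   1.61  0.2   0.79 -2.26] pos [0.6465 0.2787 0.0918] F [-0.5  0.6  0.5] T [-0.03  0.01  0.01] w 0.0598
rotvec [-0.0068  0.0046 -0.0009] shift tool [0.0014 0.003  0.0018] shift in final frame [0.0014 0.003  0.0018] yaw now -1.6119
```

```bash
python3 -m creep '[[[-0.007,0.0045,0,0.001,0.003,0.003,0.06],[0,0,0,0,0,0,0.04],[0,0,0,0,0,0,0.0],[0,0,0,0,0,0,0.0],[0,0,0,0,0,0,0.0],[0,0,0,0,0,0,0.0]]]' 60
python3 -c "
from h import *
goto([.6435,.2775,.090],-1.611)"
```

```text
t: 10.9
eef_pos: [0.6453, 0.2785, 0.094]
tool_rot: [0.003, -0.692, 0.722, -0.001]
contact_force: [0.2, 1.3, -1.1]
gripper_width: 0.271
t 10.9 q [-0.36  0.75 -0.2   1.61  0.2   0.79 -2.26] pos [0.6453 0.2785 0.094 ] F [ 0.2  1.3 -1.1] T [-0.02  0.07 -0.04] w 0.0231
rotvec [-0.0051  0.0026 -0.0017] shift tool [0.0011 0.0017 0.004 ] shift in final frame [0.0011 0.0017 0.004 ] yaw now -1.6127
```

```bash
python3 -m creep '[[[-0.005,0.002,0,0,0,-0.02,0],[0,0,0,0,0,-0.02,0],[0,0,0,0,0,-0.02,0],[0,0,0,0.02,0,-0.005,0],[0,0,0,0.025,0,0,0],[0,0,0,0.025,0,0,0],[0,0,0,0.01,0.02,0,0],[0,0,0,0,0.025,0,0],[0,0,0,0,0.025,0,0],[0,0,0,0,0.025,0,0],[0,0,0,0,0.025,0,0],[0,0,0,0,0.025,0,0],[0,0,0,0,0.02,0,0],[0,0,0,0,0,0,0],[0,0,0,0,0,0,0]]]' 60
python3 -c "
from h import *
goto([.446,-.006,.155],-1.450)"
```

```text
t: 12.15
eef_pos: [0.4694, 0.1994, 0.1607]
tool_rot: [-0.0, -0.691, 0.723, -0.0]
contact_force: [0.2, 1.1, -0.8]
gripper_width: 0.27
t 12.15 q [-0.31  0.42 -0.26  2.05  0.16  0.69 -2.29] pos [0.4694 0.1994 0.1607] F [ 0.2  1.1 -0.8] T [ 0.03 -0.01  0.04] w 0.0231
rotvec [ 0.     -0.0013 -0.1652] shift tool [0.2063 0.0143 0.006 ] shift in final frame [0.2011 0.048  0.0057] yaw now -1.6152
```

```bash
python3 -m creep '[[[0,0,-0.055,0,0.024,0,0],[0,0,-0.055,0.01,0.02,0,0],[0,0,-0.055,0.025,0.002,0,0],[0,0,0,0.028,0,0,0],[0,0,0,0.028,0,0,0],[0,0,0,0.028,0,0,0],[0,0,0,0.028,0,0,0],[0,0,0,0.028,0,0,0],[0,0,0,0.022,0,0,0],[0,0,0,0,0,0,0],[0,0,0,0,0,0,0]]]' 60
python3 -c "
from h import *
import pickle
goto([.446,-.006,.155],-1.450)
c=read_camera('wrist');save(c,'w5');pickle.dump(c,open('w5.pkl','wb'))"
```

```text
t: 13.07
eef_pos: [0.4571, -0.0027, 0.1628]
tool_rot: [-0.006, 0.751, -0.661, 0.004]
contact_force: [-0.3, -0.4, -1.3]
gripper_width: 0.269
t 13.07 q [ 0.09  0.34 -0.26  2.18  0.14  0.63 -1.71] pos [ 0.4571 -0.0027  0.1628] F [-0.3 -0.4 -1.3] T [ 0.07  0.08 -0.03] w 0.023
rotvec [-0.0141  0.0028  0.0066] shift tool [0.0018 0.0115 0.0076] shift in final frame [0.0019 0.0114 0.0078] yaw now -1.4434
```

View pics/w5.png

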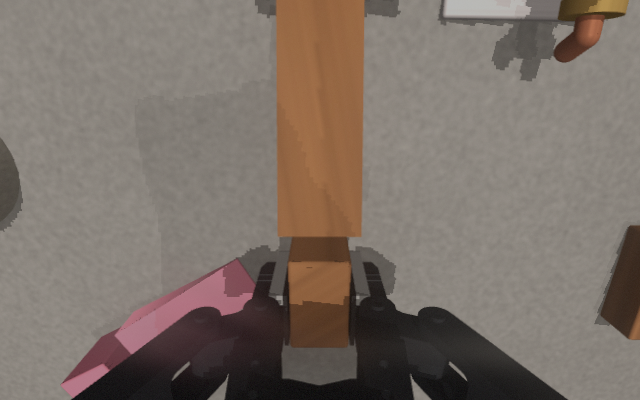

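```bash
python3 - <<'E'
from h import *
import pickle
t=pickle.load(open("top0.pkl","rb"))
P=depthpts(t);V,U=np.mgrid[:400,:640]
hsv=cv2.cvtColor(t["color"],cv2.COLOR_RGB2HSV)
m=(hsv[...,1]>60)&(hsv[...,0]>150)&(U>255)&(U<315)&(V>240)&(V<290)
q=P[m];print(m.sum(),cv2.boxPoints(cv2.minAreaRect(q[:,:2].astype(np.float32)*1000)).round(0))
g=m&(P[...,2]>.04);print("pinkgrip",g.sum(),P[g].mean(0))
o=np.array([.590,.0107]);a=np.radians(6.9);M=np.array([[np.cos(a),-np.sin(a)],[np.sin(a),np.cos(a)]])
s=(q[:,:2]-o)@M*1000
print("stand frame x",s.min(0),s.max(0))
for p in cv2.boxPoints(cv2.minAreaRect(s.astype(np.float32))): print(p)
E
```

```text
460 [[295. 160.]
 [350. -16.]
 [418.   6.]
 [363. 181.]]
pinkgrip 86 [0.31980838 0.13766695 0.06600808]
stand frame x [-272.88997874    2.7399966 ] [-181.39117656  185.79890081]
[-274.55508  183.45125]
[-240.93976      2.7400045]
[-171.23096    15.707016]
[-204.84628  196.41826]
```

```bash
python3 -m creep '[[[-0.014,0.003,0,0.001,0.011,0.01,0],[0,0,0,0,0,0.02,0],[0,0,0,0,0,0.02,0],[0,0,0,0,0,0,0],[0,0,0,0,0,0,0]]]' 60
python3 -c "
from h import *
import pickle
goto([.448,-.006,.094],-1.450)
c=read_camera('wrist');save(c,'w6');pickle.dump(c,open('w6.pkl','wb'))
c=read_camera('side');save(c,'s6',(220,140,420,290,4));pickle.dump(c,open('s6.pkl','wb'))"
```

```text
t: 13.53
eef_pos: [0.4455, -0.0011, 0.1102]
tool_rot: [0.0, 0.753, -0.658, -0.0]
contact_force: [-0.5, 1.1, 0.4]
gripper_width: 0.276
t 13.53 q [ 0.06  0.43 -0.23  2.22  0.19  0.51 -1.76] pos [ 0.4455 -0.0011  0.1102] F [-0.5  1.1  0.4] T [0.05 0.03 0.05] w 0.0236
rotvec [0.0006 0.0003 0.0134] shift tool [ 0.0051 -0.0018  0.0162] shift in final frame [ 0.0051 -0.0019  0.0162] yaw now -1.4366
```

View pics/w6.png

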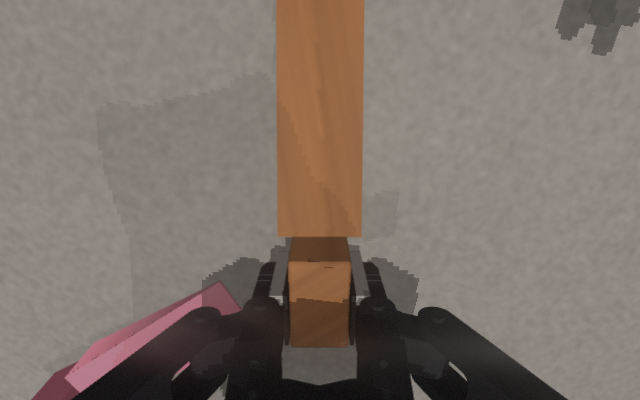

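View pics/s6.png

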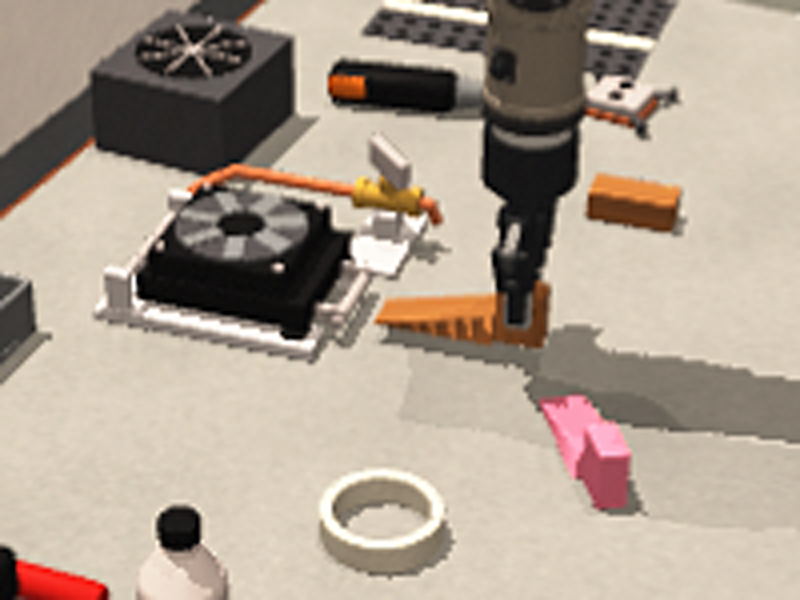

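```bash
python3 -m creep '[[[0,0,0.013,0.005,-0.002,0.007,0],[0,0,0,0,0,0.004,0],[0,0,0,0,0,0,0],[0,0,0,0,0,0,0]]]' 60
python3 -c "
from h import *
goto([.448,-.006,.094],-1.450)"
```

```text
t: 13.97
eef_pos: [0.4502, -0.0059, 0.101]
tool_rot: [-0.002, 0.748, -0.663, 0.002]
contact_force: [-0.2, -0.2, -1.8]
gripper_width: 0.27
t 13.97 q [ 0.06  0.45 -0.22  2.22  0.2   0.49 -1.77] pos [ 0.4502 -0.0059  0.101 ] F [-0.2 -0.2 -1.8] T [-0.    0.06 -0.02] w 0.023
rotvec [-0.0048 -0.0002 -0.0005] shift tool [-0.0001  0.0023  0.007 ] shift in final frame [-0.0001  0.0022  0.007 ] yaw now -1.4505
```

```bash
python3 -m creep '[[[-0.005,0,0,0,0.001,0.006,0],[0,0,0,0,0,0.002,0],[0,0,0,0,0,0,0],[0,0,0,0,0,0,0]]]' 60
python3 -c "
from h import *
goto([.448,-.006,.094],-1.450)"
```

```text
t: 14.3
eef_pos: [0.4499, -0.0062, 0.0932]
tool_rot: [-0.0, 0.748, -0.664, 0.001]
contact_force: [-1.7, -0.6, 2.1]
gripper_width: 0.276
t 14.3 q [ 0.05  0.47 -0.21  2.22  0.21  0.47 -1.77] pos [ 0.4499 -0.0062  0.0932] F [-1.7 -0.6  2.1] T [0.04 0.07 0.02] w 0.0236
rotvec [-0.0012 -0.0004 -0.0011] shift tool [-0.0004  0.0018 -0.0008] shift in final frame [-0.0004  0.0018 -0.0008] yaw now -1.4511
```

```bash
python3 -m creep '[[[0,0,0,0,-0.01,0,0],[0,0,0,0,-0.01,0,0],[0,0,0,0,-0.01,0,0],[0,0,0,0,-0.01,0,0],[0,0,0,0,0,0,0],[0,0,0,0,0,0,0]]]' 60
python3 -c "
from h import *
import pickle
goto([.590-.993*.07,.0107-.12*.07,.094],-1.450)
c=read_camera('wrist');save(c,'w7');pickle.dump(c,open('w7.pkl','wb'))
c=read_camera('side');save(c,'s7',(220,150,380,270,5));pickle.dump(c,open('s7.pkl','wb'))"
```

```text
t: 14.8
eef_pos: [0.483, -0.0029, 0.0939]
tool_rot: [0.007, 0.748, -0.664, -0.004]
contact_force: [-0.4, -0.2, 0.2]
gripper_width: 0.273
t 14.8 q [ 0.05  0.5  -0.21  2.14  0.2   0.53 -1.77] pos [ 0.483  -0.0029  0.0939] F [-0.4 -0.2  0.2] T [-0.    0.09  0.01] w 0.0233
rotvec [ 0.0155 -0.0034 -0.0017] shift tool [-0.0007 -0.0378 -0.0007] shift in final frame [-0.0006 -0.0378 -0.0001] yaw now -1.4517
```

View pics/w7.png

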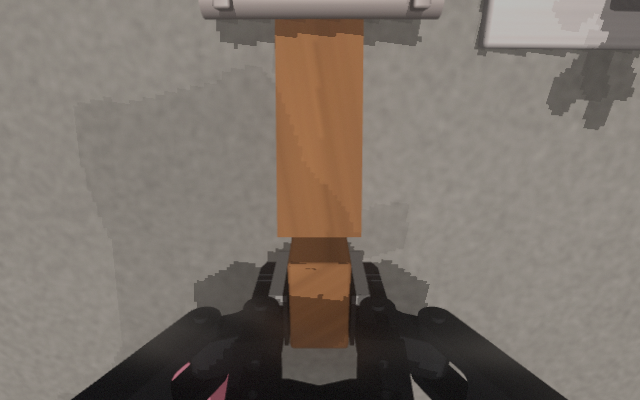

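View pics/s7.png

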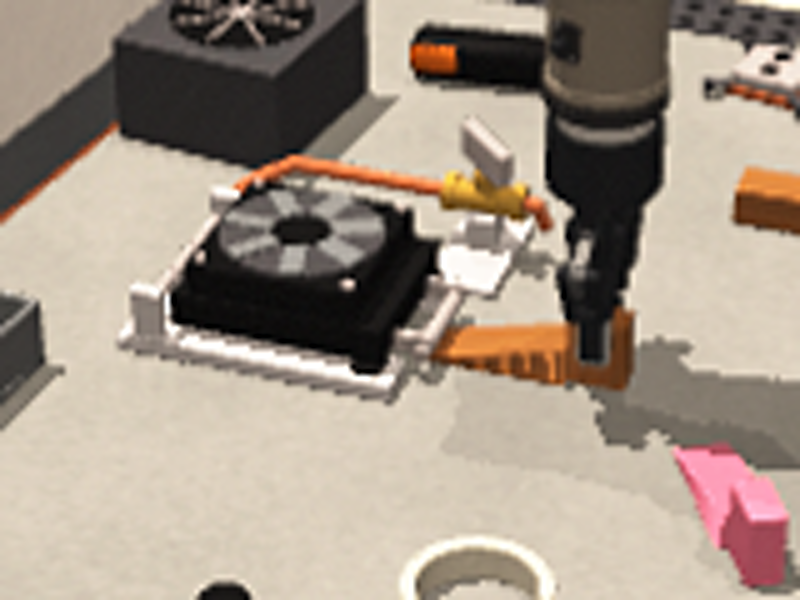

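```bash
python3 - <<'E'
from h import *
import pickle
c=pickle.load(open("w7.pkl","rb"))
q=onplane(c,[(277,236),(361,236)],.028);e=onplane(c,[(203,18),(439,18)],.020)
a=np.radians(6.9);ux=np.array([np.cos(a),np.sin(a)])
print(q.round(4),e.round(4))
print("ramp top x",q[:,:2]@ux,"bar edge x",e[:,:2]@ux,"wedge yaw",np.degrees(np.arctan2(-(q[0]-q[1])[0],(q[0]-q[1])[1])),"bar yaw",np.degrees(np.arctan2(-(e[0]-e[1])[0],(e[0]-e[1])[1])))
print("origin-bar centre", q[:,:2].mean(0)@ux-.02-(e[:,:2].mean(0)@ux+.006), "tcp",get_obs()["eef_pos"][:2]@ux)
E
```

```text
[[ 0.4994  0.017   0.028 ]
 [ 0.5037 -0.0187  0.028 ]] [[ 0.5809  0.0517  0.02  ]
 [ 0.5913 -0.0347  0.02  ]]
ramp top x [0.49785389 0.49776319] bar edge x [0.58286516 0.58283111] wedge yaw 6.755364077373013 bar yaw 6.877564881084695
origin-bar centre -0.11103959561155213 tcp 0.4791533764254175
```

```bash
python3 -m creep '[[[0.015,-0.003,-0.001,0,-0.006,0,0],[0.003,0,0,0,-0.007,0,0],[0.003,0,0,0,-0.007,0,0],[0.003,0,0,0,-0.007,0,0],[0,0,0,0,0,0,0],[0,0,0,0,0,0,0]]]' 60
python3 -c "
from h import *
import pickle
ux=np.array([np.cos(np.radians(6.9)),np.sin(np.radians(6.9))]);print('tcp x',get_obs()['eef_pos'][:2]@ux,'final .533')
goto([.590-.993*.057,.0107-.12*.057,.094],-1.450)
c=read_camera('wrist');save(c,'w8');pickle.dump(c,open('w8.pkl','wb'))"
```

```text
t: 15.4
eef_pos: [0.5097, 0.0001, 0.0931]
tool_rot: [-0.001, 0.748, -0.663, 0.002]
contact_force: [-1.4, -0.2, 1.5]
gripper_width: 0.269
tcp x 0.5060417558466878 final .533
t 15.4 q [ 0.04  0.53 -0.21  2.09  0.2   0.54 -1.76] pos [5.097e-01 1.000e-04 9.310e-02] F [-1.4 -0.2  1.5] T [-0.06  0.49 -0.03] w 0.023
rotvec [-0.0046 -0.0008 -0.0008] shift tool [-0.0009 -0.024  -0.0007] shift in final frame [-0.0009 -0.024  -0.0009] yaw now -1.4508
```

View pics/w8.png

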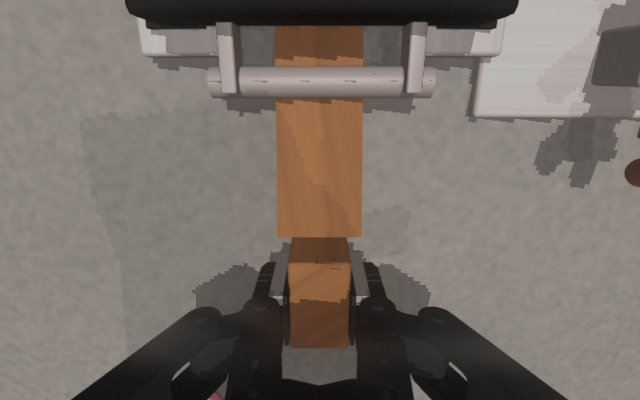

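```bash
cat >> h.py <<'E'
def lift():
    c=read_camera("wrist");P=depthpts(c);V,U=np.mgrid[:400,:640]
    s=read_camera("side");Q=depthpts(s)
    a=np.radians(6.9);M=np.array([[np.cos(a),-np.sin(a)],[np.sin(a),np.cos(a)]])
    def f(P):
        x=(P[...,:2]-[.590,.0107])@M
        return x[...,0],x[...,1],P[...,2]
    x,y,z=f(P);m=(abs(x)<.015)&(abs(y)<.027)&(z>.018)&(z<.05)&(c["color"].min(2)>110)
    print("bar: n",m.sum(),"x",x[m].mean().round(4),"top z p90",np.percentile(z[m],90).round(4),"mean",z[m].mean().round(4))
    m=(x>.016)&(x<.06)&(abs(y)<.05)&(z>.035)&(z<.09);print("radiator near top n",m.sum(),[ (round(float(k),3),round(float(np.median(z[m&(abs(x-k)<.0025)])),4)) for k in (.022,.027,.032,.037) if (m&(abs(x-k)<.0025)).sum()>20])
    o=get_obs();print("tcp x rel bar",(f(np.r_[o["eef_pos"]])[0]).round(4))
    return c,s
E
python3 -c "
from h import *
c,s=lift()
save(s,'s8',(250,170,350,245,8))"
```

```text
bar: n 3657 x 0.0024 top z p90 0.026 mean 0.0247
radiator near top n 6481 [(0.022, 0.0443), (0.027, 0.0454)]
tcp x rel bar -0.081
```

View pics/s8.png

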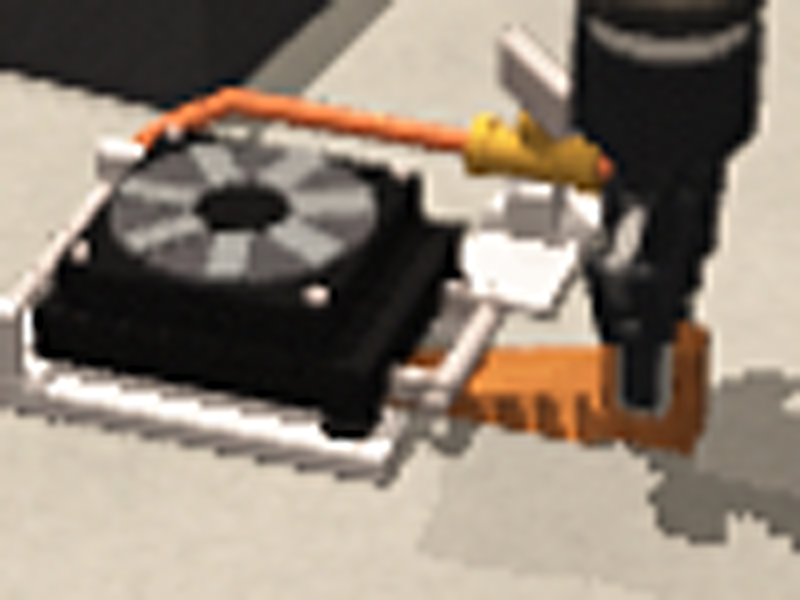

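```bash
python3 -m creep '[[[-0.004,0,0,-0.001,-0.006,0,0],[0.002,0,0,0,-0.006,0,0],[0.002,0,0,0,-0.006,0,0],[0,0,0,0,0,0,0],[0,0,0,0,0,0,0]]]' 60
python3 -c "
from h import *
goto([.590-.993*.055,.0107-.12*.055,.094],-1.450)
lift()"
```

```text
t: 15.97
eef_pos: [0.5176, 0.002, 0.0934]
tool_rot: [0.009, 0.748, -0.664, -0.005]
contact_force: [-1.4, -1.0, -0.2]
gripper_width: 0.268
t 15.97 q [ 0.04  0.54 -0.21  2.06  0.2   0.58 -1.76] pos [0.5176 0.002  0.0934] F [-1.4 -1.  -0.2] T [-0.06  0.03 -0.03] w 0.0229
rotvec [ 0.0204 -0.0034 -0.0017] shift tool [ 0.     -0.0179 -0.001 ] shift in final frame [ 0.0001 -0.0179 -0.0006] yaw now -1.4517
bar: n 3642 x 0.0024 top z p90 0.026 mean 0.0247
radiator near top n 13530 [(0.022, 0.0446), (0.027, 0.0456), (0.032, 0.0456)]
tcp x rel bar -0.0729
```

```bash
python3 -m creep '[[[0.02,-0.003,0,0,-0.005,0,0],[0.006,0,0,0,-0.005,0,0],[0.006,0,0,0,-0.003,0,0],[0,0,0,0,0,0,0],[0,0,0,0,0,0,0]]]' 60
python3 -c "
from h import *
goto([.590-.993*.055,.0107-.12*.055,.094],-1.450)
c,s=lift();save(c,'w9');save(s,'s9',(250,170,350,245,8))"
```

```text
t: 16.48
eef_pos: [0.518, 0.0021, 0.093]
tool_rot: [0.007, 0.748, -0.664, -0.004]
contact_force: [-2.3, 0.1, 0.3]
gripper_width: 0.272
t 16.48 q [ 0.04  0.54 -0.21  2.06  0.2   0.58 -1.76] pos [0.518  0.0021 0.093 ] F [-2.3  0.1  0.3] T [-0.04  0.18 -0.02] w 0.0232
rotvec [ 0.0171 -0.0033 -0.0016] shift tool [ 0.0001 -0.0175 -0.0013] shift in final frame [ 0.0001 -0.0175 -0.001 ] yaw now -1.4516
bar: n 3679 x 0.0025 top z p90 0.026 mean 0.0248
radiator near top n 14177 [(0.022, 0.0446), (0.027, 0.0457), (0.032, 0.0456)]
tcp x rel bar -0.0725
```

View pics/s9.png

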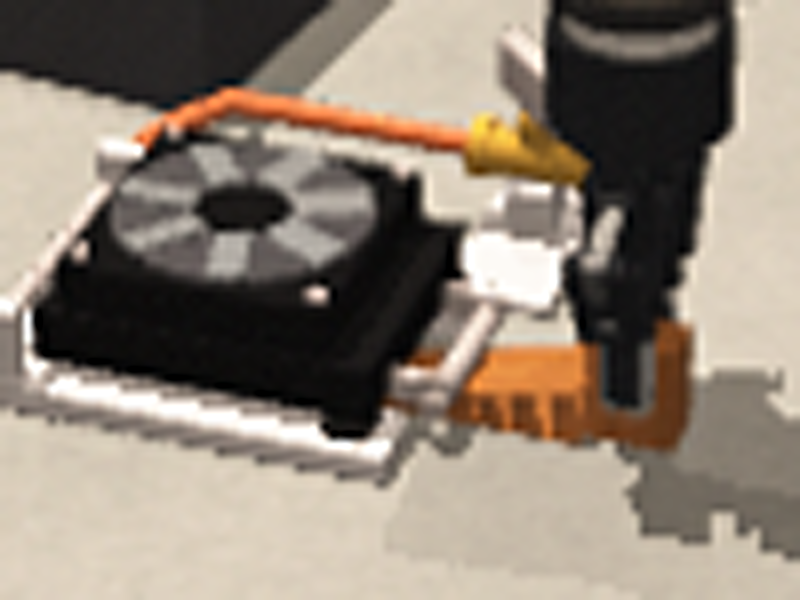

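View pics/w9.png

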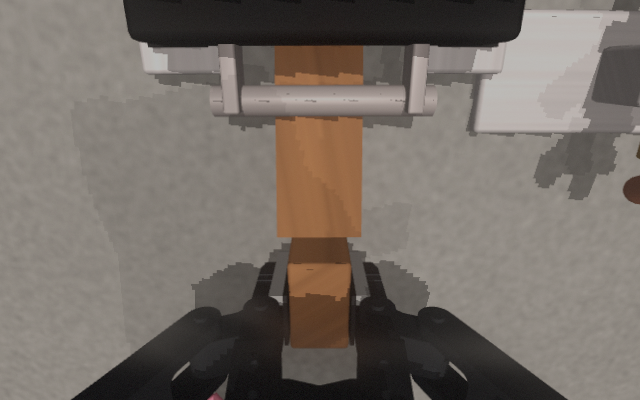

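```bash
python3 -m creep '[[[0.025,-0.003,0,0,-0.008,-0.001,0],[0.015,0,0,0,-0.008,0,0]]]' 80
python3 -c "
from h import *
goto([.590-.993*.055,.0107-.12*.055,.094],-1.450)
c,s=lift()"
```

```text
t: 16.75
eef_pos: [0.5217, 0.0022, 0.0929]
tool_rot: [0.004, 0.748, -0.664, -0.001]
contact_force: [-37.6, -1.0, 60.1]
gripper_width: 0.264
t 16.75 q [ 0.04  0.54 -0.21  2.05  0.2   0.57 -1.76] pos [0.5217 0.0022 0.0929] F [-37.6  -1.   60.1] T [-0.09  7.92 -0.02] w 0.0225
rotvec [ 0.0071 -0.0032 -0.0026] shift tool [-0.0003 -0.0139 -0.0012] shift in final frame [-0.0002 -0.0139 -0.0011] yaw now -1.4526
bar: n 3571 x 0.0025 top z p90 0.027 mean 0.0258
radiator near top n 18561 [(0.022, 0.0455), (0.027, 0.0465), (0.032, 0.0465), (0.037, 0.0464)]
tcp x rel bar -0.0689
```

```bash
python3 -m creep '[[[0,0,0,0,-0.004,-0.0005,0],[0,0,0,0,-0.004,-0.0005,0]]]' 80
python3 -c "
from h import *
goto([.590-.993*.055,.0107-.12*.055,.094],-1.450)
c,s=lift()"
```

```text
t: 17.02
eef_pos: [0.5227, 0.0023, 0.0931]
tool_rot: [0.009, 0.748, -0.664, -0.005]
contact_force: [-12.7, -0.9, 9.7]
gripper_width: 0.269
t 17.02 q [ 0.04  0.55 -0.21  2.04  0.2   0.59 -1.76] pos [0.5227 0.0023 0.0931] F [-12.7  -0.9   9.7] T [0.02 1.74 0.02] w 0.023
rotvec [ 0.021  -0.0045 -0.0024] shift tool [-0.0003 -0.0128 -0.0012] shift in final frame [-0.0002 -0.0128 -0.0009] yaw now -1.4523
bar: n 3635 x 0.0024 top z p90 0.0271 mean 0.0259
radiator near top n 18934 [(0.022, 0.0457), (0.027, 0.0466), (0.032, 0.0466), (0.037, 0.0465)]
tcp x rel bar -0.0676
```

```bash
python3 -m creep '[[[0.008,0.002,0,0,-0.007,-0.001,0],[0.008,0,0,0,-0.007,-0.001,0]]]' 80
python3 -c "
from h import *
goto([.590-.993*.055,.0107-.12*.055,.094],-1.450)
c,s=lift()"
```

```text
t: 17.28
eef_pos: [0.528, 0.0028, 0.0931]
tool_rot: [0.012, 0.748, -0.664, -0.005]
contact_force: [-13.1, -1.6, 10.1]
gripper_width: 0.267
t 17.28 q [ 0.03  0.56 -0.2   2.03  0.2   0.6  -1.76] pos [0.528  0.0028 0.0931] F [-13.1  -1.6  10.1] T [-0.03  2.04 -0.01] w 0.0228
rotvec [ 0.0247 -0.0079 -0.0025] shift tool [-0.0004 -0.0074 -0.0011] shift in final frame [-0.0004 -0.0074 -0.0009] yaw now -1.4524
bar: n 3745 x 0.0024 top z p90 0.0284 mean 0.0272
radiator near top n 24844 [(0.022, 0.047), (0.027, 0.0478), (0.032, 0.0477), (0.037, 0.0476)]
tcp x rel bar -0.0617
```

```bash
python3 -m creep '[[[0.01,0.003,0,0,-0.007,-0.001,0],[0.01,0,0,0,-0.007,-0.001,0]]]' 80
python3 - <<'E'
from h import *
goto([.590-.993*.055,.0107-.12*.055,.094],-1.450)
c,s=lift();save(c,'w10');save(s,'s10',(250,170,350,245,8))
P=depthpts(c)
a=np.radians(6.9);ux=np.array([np.cos(a),np.sin(a)])
for n,(r0,r1,c0,c1) in dict(grip=(270,340,300,340),ramp=(150,230,285,355)).items():
    q=P[r0:r1,c0:c1].reshape(-1,3);x=(q[:,:2]-[.59,.0107])@ux;k=np.polyfit(x,q[:,2],1);print(n,"slope",k.round(4),"x",x.min().round(4),x.max().round(4),"z",q[:,2].min().round(4),q[:,2].max().round(4))
E
```

```text
t: 17.55
eef_pos: [0.5348, 0.0034, 0.0931]
tool_rot: [0.012, 0.748, -0.664, -0.003]
contact_force: [-13.1, -2.3, 10.8]
gripper_width: 0.268
t 17.55 q [ 0.03  0.56 -0.2   2.02  0.21  0.6  -1.77] pos [0.5348 0.0034 0.0931] F [-13.1  -2.3  10.8] T [0.07 2.19 0.03] w 0.0229
rotvec [ 0.0211 -0.012  -0.0028] shift tool [-0.0006 -0.0006 -0.0009] shift in final frame [-0.0006 -0.0006 -0.0009] yaw now -1.4527
bar: n 3923 x 0.0023 top z p90 0.0302 mean 0.0288
radiator near top n 34944 [(0.022, 0.0486), (0.027, 0.0494), (0.032, 0.0492), (0.037, 0.0491)]
tcp x rel bar -0.0549
grip slope [0.3394 0.0688] x -0.0737 0.03 z 0.0477 0.1608
ramp slope [0.1843 0.0276] x -0.0348 0.03 z 0.0178 0.1608
```

View pics/s10.png

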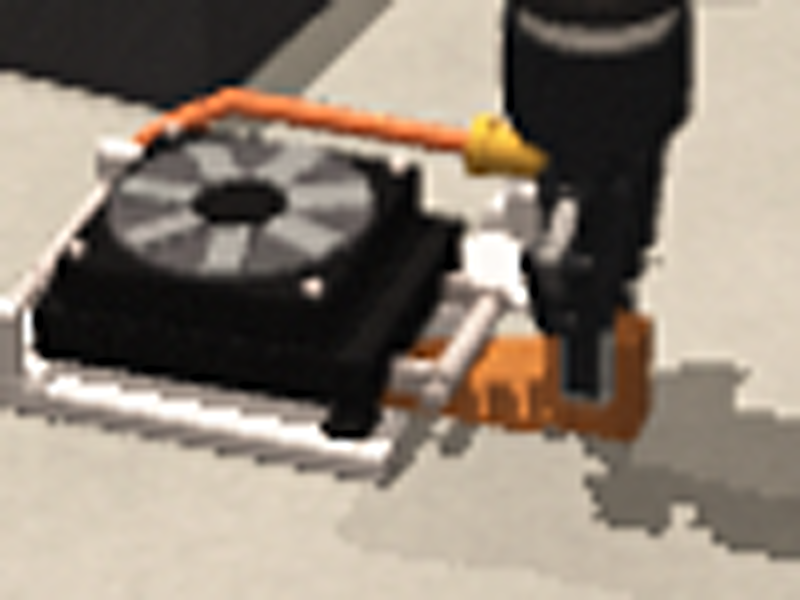

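View pics/w10.png

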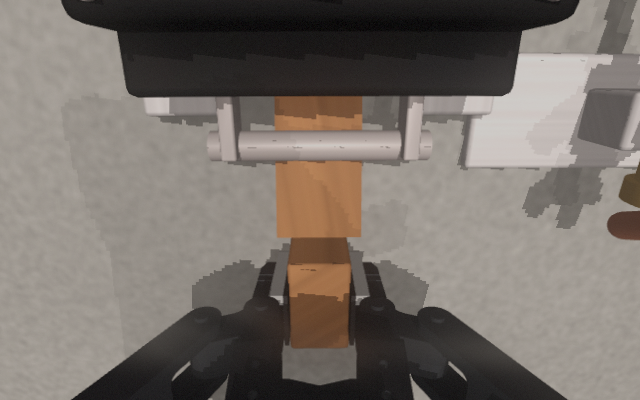

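```bash
python3 -m creep '[[[0.01,-0.004,0,0,-0.007,-0.001,0]]]' 80
cat > m.py <<'E'
from h import *
goto([.590-.993*.055,.0107-.12*.055,.094],-1.450)
c,s=lift()
P=depthpts(c)
a=np.radians(6.9);M=np.array([[np.cos(a),-np.sin(a)],[np.sin(a),np.cos(a)]])
for n,(r0,r1,c0,c1) in dict(grip=(275,335,300,340),ramp=(175,230,285,355)).items():
    q=P[r0:r1,c0:c1].reshape(-1,3);q=q[q[:,2]<.08];x=(q[:,:2]-[.59,.0107])@M;A=np.c_[x,np.ones(len(x))];k=np.linalg.lstsq(A,q[:,2],rcond=None)[0];print(n,"slope x,y",k.round(4))
E
python3 m.py
```

```text
t: 17.73
eef_pos: [0.5382, 0.0036, 0.093]
tool_rot: [0.01, 0.747, -0.664, -0.003]
contact_force: [-14.4, -2.0, 11.2]
gripper_width: 0.271
t 17.73 q [ 0.03  0.57 -0.2   2.01  0.2   0.61 -1.76] pos [0.5382 0.0036 0.093 ] F [-14.4  -2.   11.2] T [-0.11  2.47  0.01] w 0.0231
rotvec [ 0.0196 -0.0086 -0.0031] shift tool [-0.0009  0.0028 -0.0009] shift in final frame [-0.0009  0.0027 -0.001 ] yaw now -1.453
bar: n 4038 x 0.0024 top z p90 0.031 mean 0.0295
radiator near top n 40291 [(0.022, 0.0492), (0.027, 0.05), (0.032, 0.0499), (0.037, 0.0497)]
tcp x rel bar -0.0507
grip slope x,y [ 0.0011 -0.0046  0.0495]
ramp slope x,y [-0.2459 -0.0033  0.019 ]
```

```bash
python3 -m creep '[[[0,0,0,0,-0.003,-0.0005,0]]]' 80;python3 m.py; python3 - <<'E'
from h import *
for i in range(14): read_camera("side")
E
python3 m.py
```

```text
t: 17.92
eef_pos: [0.5401, 0.0036, 0.093]
tool_rot: [0.011, 0.747, -0.664, -0.004]
contact_force: [-11.6, -0.8, 15.4]
gripper_width: 0.27
t 17.92 q [ 0.03  0.57 -0.2   2.    0.2   0.61 -1.76] pos [0.5401 0.0036 0.093 ] F [-11.6  -0.8  15.4] T [0.33 1.93 0.08] w 0.023
rotvec [ 0.0225 -0.0084 -0.0036] shift tool [-0.001   0.0047 -0.0009] shift in final frame [-0.001   0.0046 -0.001 ] yaw now -1.4535
bar: n 4088 x 0.0023 top z p90 0.0314 mean 0.0299
radiator near top n 43114 [(0.022, 0.0497), (0.027, 0.0504), (0.032, 0.0503), (0.037, 0.0501)]
tcp x rel bar -0.0504
grip slope x,y [0.0031 0.0015 0.0496]
ramp slope x,y [-0.2434 -0.0035  0.0194]
t 18.72 q [ 0.03  0.57 -0.2   2.    0.2   0.61 -1.76] pos [0.5401 0.0037 0.093 ] F [-11.8  -1.6  10.3] T [ 0.13  1.75 -0.05] w 0.0228
rotvec [ 0.0225 -0.0085 -0.0035] shift tool [-0.001   0.0047 -0.0009] shift in final frame [-0.001   0.0046 -0.001 ] yaw now -1.4534
bar: n 4081 x 0.0024 top z p90 0.0314 mean 0.0299
radiator near top n 43173 [(0.022, 0.0497), (0.027, 0.0504), (0.032, 0.0503), (0.037, 0.0501)]
tcp x rel bar -0.0504
grip slope x,y [ 0.0008 -0.0061  0.0495]
ramp slope x,y [-0.2463 -0.0028  0.0194]
```

```bash
python3 - <<'E'
from h import *
import pickle
c=read_camera("top");save(c,"top9");t=pickle.load(open("top0.pkl","rb"))
save(c,'top9z',(200,110,400,260,4))
P=depthpts(c);V,U=np.mgrid[:400,:640]
h=(P[...,2]>.08)&(P[...,2]<.105)&(U>340)&(U<372)&(V>160)&(V<195)
q=onplane(c,np.c_[U[h],V[h]],.092);print(h.sum(),cv2.minAreaRect(q[:,:2].astype(np.float32)*1000))
print(get_obs()["t"])
E
```

```text
80 ((612.51708984375, -117.58582305908203), (12.40440559387207, 60.17292022705078), 51.71028518676758)
18.8667
```

View pics/top9z.png

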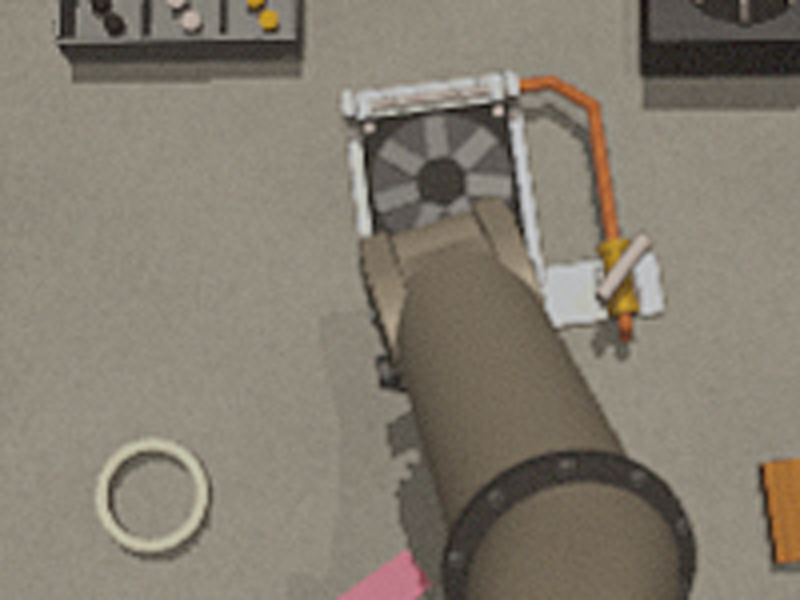

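View pics/top9.png

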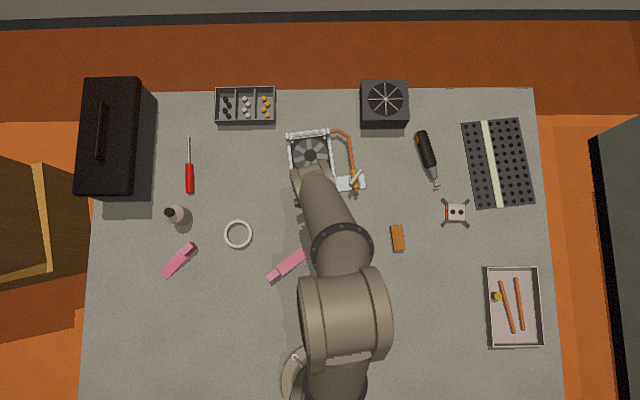

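The handle in the top view (355,177) lies at 51.7° against the stand's 6.9°, so it is half open. The tape, pink pieces, spacer and the other things are at the same pixels as at the start. I'm handing in.

```bash
python3 -c "
from station import hand_in
print(hand_in())"
```

```text
the job is handed in; nothing more can be done
None
```

The job is done and handed in at about 19 s. I turned the valve handle to half open and let go. I then gripped the wooden wedge and pushed it flat under the lift bar until the near edge lifted about 5 mm. The gripper is still holding it there.

**Last checks**
- **Handle:** it was about 44.8° to 45.1° from closed, measured by two cameras.
- **Lift:** the bar rose 5.2 to 5.4 mm by wrist-camera depth. It did not change over the 0.8 s I watched it.
- **Wedge:** it sits flat, with its top level to within about 0.4°, and centred under the bar.
- **Other things:** they show no movement in the top view, though the arm hides part of it.

**What didn't go cleanly**
- **Force spike:** during the push, one tilt correction pressed the wedge onto the bench. The wrist force rose briefly to about 70 N, below the 120 N limit, and I dropped that correction.
- **Tool tilt:** the tool ended about 1.3° off vertical, although the wedge itself stayed flat.
- **Final push:** the arm still pushes with about 12 N. The last small push also raised the lift from 5.0 to about 5.3 mm.

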